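# Darken the room for a slit-lamp examination

### The job

Get the eye-examining desk ready for the slit lamp, using only the closed fingers to press: first switch on the slit lamp's power unit by pressing the raised half of its black mains rocker fully down, then press its square key right down and let it come back up to light the lamp, and last switch off the ceiling light by pressing the raised half of the wide white paddle on the desk switch fully down. Leave the round key, the long key, the knob and the narrow blind paddle alone, do not lift the desk switch or push it about, and do not disturb the other things on the desk.

Things in the scene. Friction and masses are not known exactly. Their poses are not given: they have to be found in the camera images.
- power_unit: Ivory sloping-top desk case, fixed, 170 mm deep (x) by 270 wide (y). Origin under its middle, z up. Low front edge (40 mm) at its -x; the face rises 0.21 rad (12 degrees) towards +x, its middle 58 mm high. Black mains rocker left (+y); white keys in a row, from left: round, square, long; knob (38 mm wide, 20 high) upper right; fuse caps 6 mm high. Near the square key and rocker all else is lower.
- mains_press (a point): Press point on the raised (proud) half of the mains rocker (black, 44 mm up the slope by 28 wide, shallow V top, 2 mm high frame), 15 mm from its hinge line, 7 from its end. Off: the upper half is proud, its end 12 mm above the face, the lower half parallel to the face, 5 mm above it. On: the upper half lies so. The point moves with the rocker, about 5 mm down; z is square to the rocker's middle.
- mains (a joint): Angle of the mains rocker: 0 off (as it starts), grows to 0.32 rad at its stop as the raised (proud) half is pressed; on counts from 0.27. It stays where it is left; it takes about 1.2 N at the press point to move it.
- lamp_key_top (a point): Middle of the top of the square key (slit-lamp light): white, 24 by 24 mm, the middle one of the three keys. It stands 9 mm above the face and goes 5 mm straight down into it. Its z axis is square to the sloping face, pointing out; its x axis points up the slope.
- lamp_key (a joint): How far the square key is down: 0 up, 0.005 m at its stop. A spring brings it back; it takes 1 N to start and 3 N to reach the stop. Pressed counts from 0.004 m.
- round_key_top (a point): Middle of the top of the round key, white, 24 mm across, 9 mm above the face, left of the square key, 55 mm from it. Leave alone.
- round_key (a joint): How far the round key is down: 0 up, 0.005 m down. Leave alone.
- long_key_top (a point): Middle of the top of the long key, white, 34 mm across the face by 14 mm, 9 mm above the face, right of the square key, 55 mm from it. Leave alone.
- long_key (a joint): How far the long key is down: 0 up, 0.005 m down. Leave alone.
- dim_knob_mark (a point): End of the white mark on top of the black brightness knob, 14 mm from the knob's axis, 19 mm above the face; the knob may stand at any setting. Leave alone.
- room_switch: Wireless desk switch for the room: low grey case, 115 mm deep (x) by 150 wide (y), 0.6 to 1.3 kg, loose on rubber feet. Origin under its middle, z up. Front edge (26 mm high) at its -x; the face rises 0.09 rad (5 degrees) towards +x, its middle 31 mm high. Two white paddles: the wide one 22 mm left (+y) of the middle for the ceiling light, the narrow one 48 mm right of it for the window blind.
- room_light_press (a point): Press point on the raised (proud) half of the wide paddle (white, 60 mm up the slope by 40 wide, shallow V top, 2 mm high frame), 20 mm from its hinge line, 10 from its near end. Light on: the near (lower) half is proud, its end 11 mm above the face, the far half parallel to the face, 5 mm above it. Off: the near half lies so. The point moves with the paddle, about 4 mm down; z is square to its middle.
- room_light (a joint): Angle of the ceiling-light paddle: 0 light on (as it starts), grows to 0.21 rad at its stop as the raised (proud) half is pressed; off counts from 0.17. It stays where it is left; it takes about 1.6 N at the press point to move it.
- blind_press (a point): A point on the far half of the narrow blind paddle (60 by 17 mm, level with the face, ends 7 mm above it), 20 mm from its hinge line. Leave alone.
- blind (a joint): Angle of the narrow blind paddle, spring-centred at 0, 0.08 rad either way. Leave alone.
- drops_tall: White eye-drop bottle, 29 mm across, 75 mm high, standing. Origin under its middle. Loose; leave alone, as all that follow.
- drops_small: White eye-drop bottle, 27 mm across, 58 mm high, standing. Origin under its middle.
- swab_jar: Glass swab jar with a steel lid, 55 mm across, 82 mm high. Origin under its middle.
- phone: Dark telephone lying flat, 72 by 150 by 8 mm, long side along its y. Origin under its middle.
- pen_torch: Steel pen torch lying flat, 131 mm long along its x, 15 mm thick. Origin under its middle.
- trial_lens: Round trial lens in a metal rim lying flat, 38 mm across, 5 mm thick, with a small tab at its +x. Origin under its middle.
- occluder: Black eye occluder lying flat: a disc 64 mm across, 4 mm thick, with a handle 115 mm long towards its +x. Origin under the disc's middle.

How it is judged:
By the outcome, as a careful person would: the job done as asked, in the order asked, and still so for the second after the job is handed in, with the robot touching nothing.
It also fails if it takes over 48 s, if anything falls off the work surface, if the arm or the gripper's body presses on something with over 40 N, if the wrist force passes 120 N, or if a joint passes its speed limit or range.

### The arm

A 6-joint arm with a two-finger parallel gripper is mounted at the origin on the work surface. World frame = base frame: x ahead of the robot, y to its left, z up, the work surface at z = 0. Lengths are in m, angles in rad, forces in N, time in s.
With the tool pointing down it reaches from about 0.275 to 0.775 m from the base axis. Payload 14.6 kg.
Tool frame: the origin (TCP) lies at the very end of the fingers, on their centre line; the grasp point (between the pads) lies 19 mm behind it; x points along the fingers, y is the direction in which the jaws open and shut, and the axes are right-handed (so a half turn about x gives the same grasp; the last joint's range is limited). The gripper opens to 85 mm and grips with 20 to 120 N. Pads are 22 mm wide; open, the fingers measure 114 mm over their backs; the gripper's body (76 mm by 85 mm) begins 54 mm behind the grasp point. The pads swing forward as they close: fully open they stand 13 mm farther back than shut.
Start: joints at [0.953, 0.263, -0.048, 1.259, 0, 1.415], TCP at [0.234, 0.47, 0.207] pointing down, gripper open.
Joint ranges: [-2.65, 2.65], [-0.89, 1.7], [-1.18, 1.37], [-2.13, 2.11], [-1.35, 1.29], [-3.14, 3.14]. Speed limits (rad/s): [1.89, 1.89, 2.57, 2.79, 3.14, 3.14].

### API

Orientations are given as a unit quaternion [w, x, y, z].
In Python, from rig import arm, cams, hand_in gives the robot as it stands.
- The arm moves only by the tool move_arm, never from a script. Its argument "commands" is one flat list of numbers, 7 for each row, row after row: the gripper command: -1 is shut, 1 is fully open, values between are in proportion, then the shift along the tool's x, y, z in cm, then the turn, a rotation vector about the tool's x, y, z in rad. In form: [claw, dx, dy, dz, ax, ay, az, claw, dx, dy, dz, ax, ay, az, ...]. A call has 1 to 20 rows; each row is the pose to reach, as a shift and turn from the pose commanded when the call began, along the tool's axes at that moment; what a row does not reach only later rows make up. A row lasts 1/12 s, in which the tool goes at most 41.7 mm and 7.16 degrees, less where a joint would pass 70% of its speed; a pose out of reach is approached as far as the arm can. A call with a gripper value outside its range is refused whole. The fingers move at their own pace and stop on an object; the grip force is fixed at half the most. Time passes only in rows, so rows that repeat a pose let the fingers close. It gives the time, the measured TCP pose, the force and the opening at its end, in the units of the state.
- arm.get_obs(): the state, without advancing time (a new reading comes with each control period).
- cams.grab_frame(name): name is "side" or "top" or "wrist"; returns a dict with "color" (420x560x3 uint8, red, green, blue), "fovy" (degrees; the focal length in pixels is half the picture's height over the tangent of half this angle, whatever the lens; pixels are square), "cx", "cy" (the principal point, pixels), "k1" (the pictures are not rectified: a ray, as slopes to the right and down, at radius r is drawn at 1 + k1 r^2 times it, then the intrinsics apply), "R" (3x3) and "t" (3): a world point X has camera coordinates R X + t; the wrist camera has in their place "T_tool_cam" (4x4, takes a point from camera to tool coordinates, whose origin is the TCP and whose axes are the tool frame's). Camera axes: x right, y down, z forward; pixel columns grow to the right and rows downward; lengths in m; the calibration is good to about 2 mm. A picture is of the moment at which its call begins: read the wrist's pose just before it. There is no depth.
- hand_in(): hands the job in, once; it reports no verdict.
The state is a dict: "clock": time; "q": joint angles; "joint_velocities": joint speeds; "effort": joint torques, N m; "tool_pos": TCP position; "tool_rot": TCP orientation; "ft_force": force on the tool from outside, world axes, zero at the start; "ft_torque": the same for the moment, N m; "width": finger opening in m.
Only numpy, scipy, OpenCV 4.12 (cv2) and the standard library are available. Lean on these libraries where they do the work, as an engineer would, in place of code of your own. Each camera call takes 0.05 s, during which the arm holds its last target. There are 200 camera calls.

## Working session

There is one attempt and no reset: what is moved stays moved. The work goes in short steps, Python scripts to look and compute and a tool call to move; the robot and the scene stay as the last step left them, time stands still between calls to the robot, and variables do not carry over. Pictures are saved under pics/ and viewed, about 8 in all and at most 12, crops included, and the job is handed in when it is done.

Besides the shell and the picture viewer there is one more tool, called after "Call:" by a JSON object that holds its "method" and its "body". move_arm: Moves the arm, as the interface text tells. Its arguments: {"type":"object","properties":{"commands":{"type":"array"}},"required":["commands"]}

```bash
mkdir -p pics
python3 - <<'E'
from rig import arm,cams
import cv2,json,pickle
o=arm.get_obs();print({k:o[k] for k in('clock','q','tool_pos','tool_rot','ft_force','width')})
d={}
for n in('top','side','wrist'):
    f=cams.grab_frame(n);d[n]=f;cv2.imwrite(f'pics/{n}0.png',f['color'][:,:,::-1])
    print(n,{k:v for k,v in f.items() if k!='color'})
pickle.dump((o,d),open('f0.pkl','wb'))
E
```

```text
{'clock': 0.0, 'q': array([ 9.52699086e-01,  2.63510513e-01, -4.89626404e-02,  1.25940916e+00,
        1.65694921e-05,  1.41549824e+00]), 'tool_pos': array([0.23420127, 0.46951148, 0.20612212]), 'tool_rot': array([ 0.68810949,  0.16181447,  0.68840994, -0.16252126]), 'ft_force': array([-0.36429736,  0.21249334, -0.54932877]), 'width': 0.08523927192009424}
top {'fovy': 45.99778219659015, 'cx': 280.0413851374201, 'cy': 205.52803743443192, 'k1': -0.15643799180040882, 'R': array([[ 0.02750861, -0.99955742, -0.01132474],
       [-0.99058395, -0.02573819, -0.13446557],
       [ 0.13411458,  0.01491706, -0.99085355]]), 't': array([-0.00864978,  0.56984493,  1.10718689])}
side {'fovy': 48.69834442972737, 'cx': 278.24938737644925, 'cy': 209.9863151164762, 'k1': -0.027553222403477875, 'R': array([[ 0.85210094, -0.52326366,  0.01091513],
       [-0.39626237, -0.65863098, -0.63967286],
       [ 0.3419066 ,  0.54074058, -0.76856977]]), 't': array([-0.5057301 ,  0.28173104,  0.82848023])}
wrist {'fovy': 62.720628357255684, 'cx': 279.0279668795747, 'cy': 209.7788992597935, 'k1': 0.029060675507752362, 'T_tool_cam': array([[-2.21079568e-04, -3.08946791e-01,  9.51079298e-01,
        -1.66344370e-01],
       [ 9.99999965e-01, -2.03497567e-04,  1.66347475e-04,
        -9.91171686e-04],
       [ 1.42149805e-04,  9.51079302e-01,  3.08946825e-01,
        -7.88556095e-02],
       [ 0.00000000e+00,  0.00000000e+00,  0.00000000e+00,
         1.00000000e+00]])}
```

View pics/top0.png

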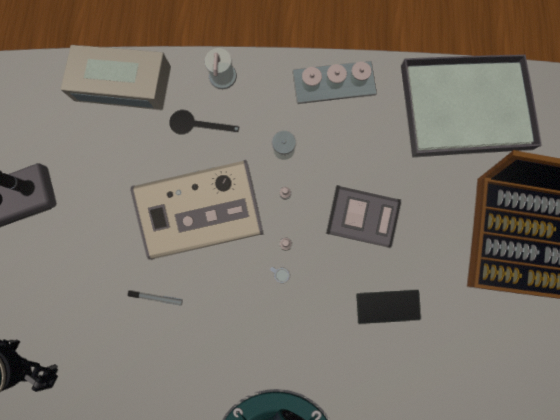

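View pics/side0.png

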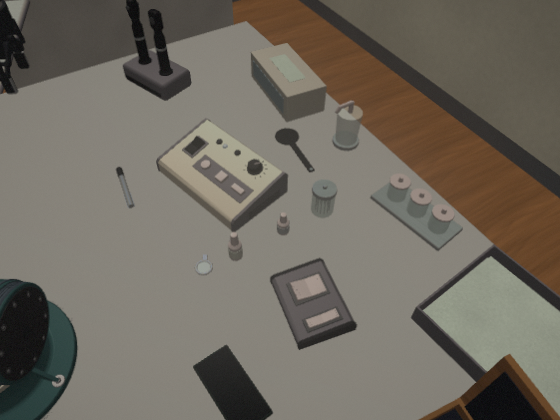

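Run:
```python
import pickle,cv2,numpy as np
o,d=pickle.load(open('f0.pkl','rb'))
T=[]
for n,x,y,s in(('top',130,157,3),('top',315,170,4),('side',152,118,2.8),('side',262,250,4)):
    w,h=int(400/s)+1,int(300/s)+1
    c=d[n]['color'][y:y+h,x:x+w,::-1]
    c=cv2.resize(c,None,fx=s,fy=s,interpolation=cv2.INTER_CUBIC)[:300,:400]
    c=cv2.convertScaleAbs(c,alpha=1.4)
    for k in range(0,400,50):cv2.putText(c,f'{x+k/s:.0f}',(k,8),0,.3,(0,255,255));cv2.line(c,(k,9),(k,13),(0,255,255))
    for k in range(0,300,50):cv2.putText(c,f'{y+k/s:.0f}',(0,k+4),0,.3,(0,255,0))
    T.append(c)
cv2.imwrite('pics/c1.png',np.vstack([np.hstack(T[:2]),np.hstack(T[2:])]))
```

```text
(no output)
```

View pics/c1.png

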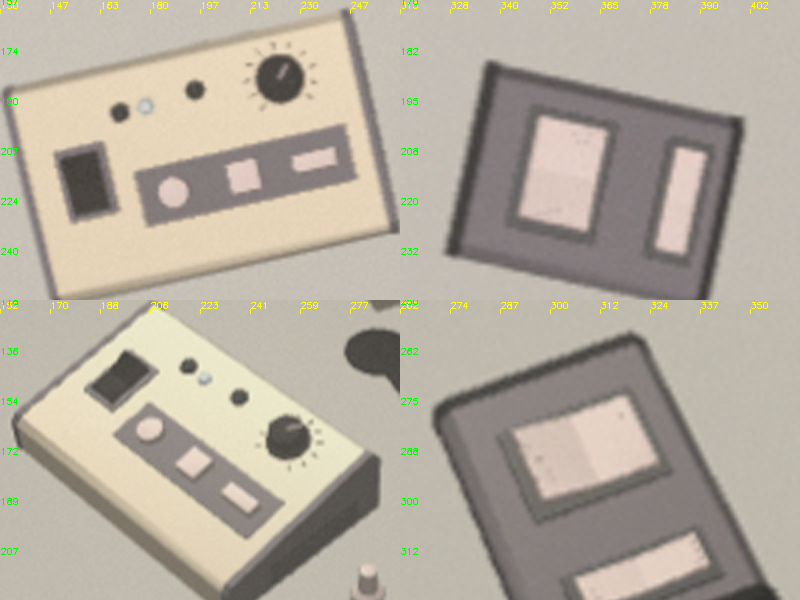

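```bash
cat > h.py <<'E'
import numpy as np,cv2
from scipy.optimize import least_squares
from scipy.spatial.transform import Rotation as Ro
def proj(f,X,R=None,t=None):
    R=f['R'] if R is None else R;t=f['t'] if t is None else t
    c=R@X+t;s=c[:2]/c[2];s=s*(1+f['k1']*(s@s));F=210/np.tan(np.radians(f['fovy']/2))
    return s*F+[f['cx'],f['cy']]
def wristRt(f,o):
    w=o['tool_rot'];Rt=Ro.from_quat([w[1],w[2],w[3],w[0]]).as_matrix()
    M=f['T_tool_cam'];R=(Rt@M[:3,:3]).T
    return R,-R@(Rt@M[:3,3]+o['tool_pos'])
# point on face: u up-slope, v left, n normal; (unit origin p=x,y,yaw)
def pt(p,u,v,n,zm,a):
    x=u*np.cos(a)-n*np.sin(a);z=zm+u*np.sin(a)+n*np.cos(a)
    c,s=np.cos(p[2]),np.sin(p[2])
    return np.array([p[0]+c*x-s*v,p[1]+s*x+c*v,z])
U=(.058,.21);S=(.031,.09)
E
cat > fit.py <<'E'
import pickle
from h import *
o,d=pickle.load(open('f0.pkl','rb'))
L=.085/np.cos(.21)
# q: x,y,yaw,uk,vk,ur,vr
def fu(q):
    p=q[:3];P=lambda u,v,n:pt(p,u,v,n,*U);r=[]
    K=[P(q[3],q[4]+.055,.009),P(q[3],q[4],.009),P(q[3],q[4]-.055,.009),P(q[5],q[6],.006)]
    for X,a,b in zip(K,[(187.7,221),(211,215.7),(234.7,210.3),(158.7,217.7)],[(205.6,164.1),(221.3,175.5),(237.7,188.4),(195.2,145.9)]):
        r+=[*(proj(d['top'],X)-a),*(proj(d['side'],X)-b)]
    for (i,j),a in zip([(1,1),(1,-1),(-1,-1),(-1,1)],[(131.7,187.7),(245.7,161),(261.7,234.3),(147,256)]):
        r+=[*(proj(d['top'],P(i*L,j*.135,0))-a)/np.array(2.)]
    return np.array(r)
r=least_squares(fu,[.45,.2,.2,-.02,0,0,.1]);print('unit',r.x.round(4),r.fun.round(1))
p=r.x
print('key',pt(p,p[3],p[4],.009,*U).round(4),'rocker hinge',pt(p,p[5],p[6],.005,*U).round(4),'mains',pt(p,p[5]+.015,p[6],.0097,*U).round(4))
L2=.0575/np.cos(.09)
def fs(q):
    P=lambda u,v,n:pt(q,u,v,n,*S);r=[]
    for X,a,b in zip([P(q[3],.022,.006),P(q[3],-.048,.006)],[(356.1,213.3),(385.5,220)],[(308,287.2),None]):
        r+=[*(proj(d['top'],X)-a)]
        if b:r+=[*(proj(d['side'],X)-b)]
    for (i,j),a in zip([(1,1),(1,-1),(-1,1)],[(337.5,186.3),(400.5,200.5),(327.5,232.5)]):
        r+=[*(proj(d['top'],P(i*L2,j*.075,0))-a)/np.array(2.)]
    return np.array(r)
r=least_squares(fs,[.45,-.2,-.2,0]);q=r.x;print('sw',q.round(4),r.fun.round(1))
print('light',pt(q,q[3]-.02,.022,.009,*S).round(4))
E
python3 fit.py
```

```text
unit [ 5.524e-01  1.983e-01  2.404e-01 -1.990e-02 -3.280e-02  4.000e-04
  8.610e-02] [ 0.2 -0.3 -0.1 -0.8  0.4 -0.1 -0.3 -0.   0.4  0.2 -0.4 -0.2  0.4  0.1
 -0.2 -0.5 -0.5 -1.2 -0.1 -0.5 -0.  -0.   0.5  1.3]
key [0.5394 0.1613 0.0626] rocker hinge [0.5312 0.2817 0.063 ] mains [0.5445 0.285  0.0707]
sw [ 0.5491 -0.1908 -0.2027  0.0035] [-0.1 -0.   0.  -0.2 -0.2  0.1  0.6 -0.3  0.2 -0.2  0.1  0.7]
light [ 0.5367 -0.1658  0.0385]
```

```bash
cat >> h.py <<'E'
def ori(yaw,a,sgn=1):
    n=np.array([-np.sin(a)*np.cos(yaw),-np.sin(a)*np.sin(yaw),np.cos(a)]);y=sgn*np.array([-np.sin(yaw),np.cos(yaw),0])
    return np.c_[-n,y,np.cross(-n,y)]
def delta(o,X,R):
    w=o['tool_rot'];R0=Ro.from_quat([w[1],w[2],w[3],w[0]]).as_matrix()
    return (R0.T@(X-o['tool_pos'])*100).round(2),Ro.from_matrix(R0.T@R).as_rotvec().round(3)
E
python3 - <<'E'
from h import *;from rig import arm
o=arm.get_obs();w=o['tool_rot'];print(Ro.from_quat([w[1],w[2],w[3],w[0]]).as_matrix().round(3))
for s in(1,-1):
    R=ori(.2404,.21,s);X=np.array([.5445,.285,.0707])-R[:,0]*.06;print(s,X,R.round(3).tolist(),delta(o,X,R))
E
```

```text
[[-0.     0.446  0.895]
 [-0.001  0.895 -0.446]
 [-1.    -0.001 -0.   ]]
1 [0.53235209 0.28202205 0.12938185] [[0.202, -0.238, 0.95], [0.05, 0.971, 0.233], [-0.978, 0.0, 0.208]] (array([ 7.69, -3.47, 35.05]), array([-0.7  , -0.202,  0.075]))
-1 [0.53235209 0.28202205 0.12938185] [[0.202, 0.238, -0.95], [0.05, -0.971, -0.233], [-0.978, -0.0, -0.208]] (array([ 7.69, -3.47, 35.05]), array([2.427, 0.095, 0.256]))
```

Call:
{"method": "move_arm", "body": {"commands": [-1,6,-3.5,35,-0.7,-0.2,0.075,-1,6,-3.5,35,-0.7,-0.2,0.075,-1,6,-3.5,35,-0.7,-0.2,0.075,-1,6,-3.5,35,-0.7,-0.2,0.075,-1,6,-3.5,35,-0.7,-0.2,0.075,-1,6,-3.5,35,-0.7,-0.2,0.075,-1,6,-3.5,35,-0.7,-0.2,0.075,-1,6,-3.5,35,-0.7,-0.2,0.075,-1,6,-3.5,35,-0.7,-0.2,0.075,-1,6,-3.5,35,-0.7,-0.2,0.075,-1,6,-3.5,35,-0.7,-0.2,0.075,-1,6,-3.5,35,-0.7,-0.2,0.075,-1,6,-3.5,35,-0.7,-0.2,0.075,-1,6,-3.5,35,-0.7,-0.2,0.075,-1,6,-3.5,35,-0.7,-0.2,0.075,-1,6,-3.5,35,-0.7,-0.2,0.075]}}

```text
clock: 1.48
tool_pos: [0.5315, 0.2827, 0.1468]
tool_rot: [0.771, -0.075, 0.625, 0.094]
ft_force: [0.1, -0.8, 0.3]
width: 0.0
```

```bash
cat > look.py <<'E'
import sys,pickle
from h import *;from rig import arm,cams
o=arm.get_obs();f=cams.grab_frame('wrist');n=sys.argv[1]
pickle.dump((o,f),open(n+'.pkl','wb'))
print(o['clock'],o['tool_pos'],o['ft_force'].round(2),o['width'])
R,t=wristRt(f,o);im=np.ascontiguousarray(f['color'][:,:,::-1])
im=cv2.resize(im,None,fx=1.4,fy=1.4,interpolation=cv2.INTER_CUBIC)
for a in sys.argv[2:]:
    X=np.array(eval(a));p=proj(f,X,R,t);print(X,p.round(1));cv2.drawMarker(im,tuple(int(v*1.4) for v in p),(0,0,255),0,8,1)
cv2.imwrite(f'pics/{n}.png',im)
E
python3 look.py w1 .5445,.285,.0707 .5312,.2817,.063 .5394,.1613,.0626
```

```text
1.4833 [0.53150133 0.28273342 0.14683742] [ 0.14 -0.76  0.29] 4.697170216076828e-05
[0.5445 0.285  0.0707] [278.9 206.7]
[0.5312 0.2817 0.063 ] [278.9 185.5]
[0.5394 0.1613 0.0626] [110.5 158.7]
```

View pics/w1.png

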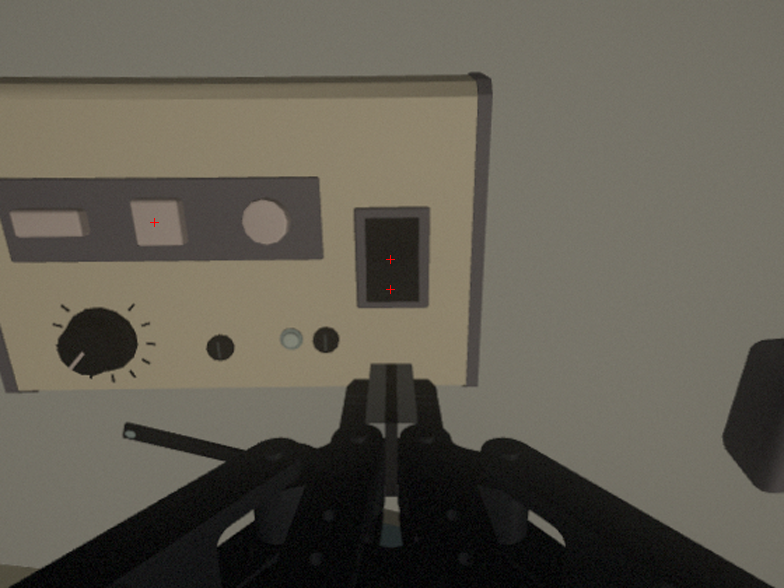

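```bash
cat > go.py <<'E'
import sys
from h import *;from rig import arm
# usage: go.py name n(mm)...
p=np.array([.5524,.1983,.2404]);q=np.array([.5491,-.1908,-.2027])
T={'mains':(p,.0004+.016,.0861,U),'key':(p,-.0199,-.0328,U),'light':(q,.0035-.020,.022,S)}
o=arm.get_obs();P,u,v,c=T[sys.argv[1]];R=ori(P[2],c[1])
print(o['clock'],o['ft_force'].round(2))
for n in sys.argv[2:]:
    X=pt(P,u,v,float(n)/1000,*c);print(n,X.round(4),*[a.tolist() for a in delta(o,X,R)])
E
python3 go.py mains 20 12 5 4
```

```text
1.5333 [-0.4   0.16  0.41]
20 [0.5434 0.2848 0.081 ] [6.69, -0.08, -0.2] [-0.0, -0.0, -0.002]
12 [0.545  0.2851 0.0732] [7.49, -0.09, -0.2] [-0.0, -0.0, -0.002]
5 [0.5465 0.2855 0.0663] [8.19, -0.09, -0.2] [-0.0, -0.0, -0.002]
4 [0.5467 0.2855 0.0653] [8.29, -0.09, -0.2] [-0.0, -0.0, -0.002]
```

Call:
{"method": "move_arm", "body": {"commands": [-1,3,-0.1,-0.2,0,0,0,-1,5,-0.1,-0.2,0,0,0,-1,6.5,-0.1,-0.2,0,0,0,-1,7.2,-0.1,-0.2,0,0,0,-1,7.5,-0.1,-0.2,0,0,0,-1,7.7,-0.1,-0.2,0,0,0,-1,7.9,-0.1,-0.2,0,0,0,-1,7.9,-0.1,-0.2,0,0,0]}}

```text
clock: 2.2
tool_pos: [0.5465, 0.2849, 0.0694]
tool_rot: [0.772, -0.075, 0.625, 0.094]
ft_force: [0.0, 0.0, 0.3]
width: 0.0
```

Call:
{"method": "move_arm", "body": {"commands": [-1,0.1,0,0,0,0,0,-1,0.2,0,0,0,0,0,-1,0.2,0,0,0,0,0]}}

```text
clock: 2.45
tool_pos: [0.5467, 0.2849, 0.0671]
tool_rot: [0.772, -0.075, 0.625, 0.094]
ft_force: [0.8, -0.6, -0.1]
width: 0.0
```

Call:
{"method": "move_arm", "body": {"commands": [-1,0.1,0,0,0,0,0,-1,0.1,0,0,0,0,0]}}

```text
clock: 2.62
tool_pos: [0.5468, 0.2849, 0.0659]
tool_rot: [0.771, -0.075, 0.625, 0.094]
ft_force: [-0.4, 0.3, 0.0]
width: 0.0003
```

Call:
{"method": "move_arm", "body": {"commands": [-1,0.1,0,0,0,0,0,-1,0.1,0,0,0,0,0]}}

```text
clock: 2.78
tool_pos: [0.547, 0.285, 0.0648]
tool_rot: [0.771, -0.075, 0.625, 0.093]
ft_force: [-0.5, 0.6, -0.5]
width: -0.0003
```

Call:
{"method": "move_arm", "body": {"commands": [-1,0.1,0,0,0,0,0,-1,0.1,0,0,0,0,0]}}

```text
clock: 2.95
tool_pos: [0.5472, 0.285, 0.0638]
tool_rot: [0.771, -0.075, 0.625, 0.094]
ft_force: [-0.5, -0.2, 0.2]
width: -0.0001
```

Call:
{"method": "move_arm", "body": {"commands": [-1,0.1,0,0,0,0,0,-1,0.1,0,0,0,0,0]}}

```text
clock: 3.12
tool_pos: [0.5474, 0.2851, 0.0629]
tool_rot: [0.771, -0.075, 0.625, 0.093]
ft_force: [-0.1, -0.4, 0.8]
width: -0.0003
```

```bash
python3 look.py w2
```

```text
3.1167 [0.5473512  0.28505681 0.06286052] [-0.12 -0.36  0.76] -0.0003401983184633829
```

View pics/w2.png

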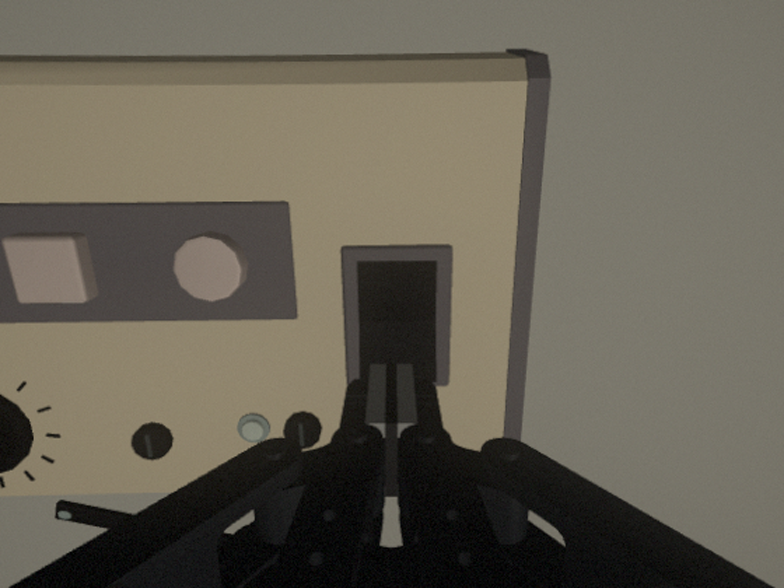

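Call:
{"method": "move_arm", "body": {"commands": [-1,0.1,0,0,0,0,0,-1,0.1,0,0,0,0,0]}}

```text
clock: 3.33
tool_pos: [0.5476, 0.2851, 0.0619]
tool_rot: [0.771, -0.075, 0.625, 0.093]
ft_force: [0.1, -0.1, -0.9]
width: 0.0
```

Run:
```python
import pickle
from h import *
o,f=pickle.load(open('w2.pkl','rb'))
M=np.linalg.inv(f['T_tool_cam'])
for x,z in((0,-11),(0,-5),(0,0),(0,11),(-19,-11)):
    print(x,z,(proj(f,np.array([x/1e3,0,z/1e3]),M[:3,:3],M[:3,3])*1.4).round(0))
R,t=wristRt(f,o);p=np.array([.5524,.1983,.2404])
for u,v,n in((-.0216,.0861,5),(.0224,.0861,5),(.0224,.0861,12),(-.0199,-.0328,9),(-.0199,.0222,9)): print(u,v,n,(proj(f,pt(p,u,v,n/1e3,*U),R,t)*1.4).round(0))
```

```text
0 -11 [393. 331.]
0 -5 [393. 346.]
0 0 [393. 358.]
0 11 [393. 384.]
-19 -11 [393. 353.]
-0.0216 0.0861 5 [395. 263.]
0.0224 0.0861 5 [395. 377.]
0.0224 0.0861 12 [395. 386.]
-0.0199 -0.0328 9 [ 41. 271.]
-0.0199 0.0222 9 [207. 271.]
```

Run:
```python
from h import *;from rig import arm,cams
o=arm.get_obs();T=[]
for n,x,y in(('side',150,95),('top',110,150)):
    f=cams.grab_frame(n);p=proj(f,o['tool_pos']);print(n,p)
    c=cv2.resize(f['color'][y:y+100,x:x+100,::-1],None,fx=4,fy=4,interpolation=cv2.INTER_CUBIC);c=cv2.convertScaleAbs(c,alpha=1.6)
    cv2.drawMarker(c,tuple(int(v*4) for v in p-[x,y]),(0,0,255),0,8,1);T.append(c)
cv2.imwrite('pics/s3.png',np.hstack(T));print(o['ft_force'])
```

```text
side [200.76514462 142.84194892]
top [158.25734641 210.66109803]
[ 0.13587185 -0.12822223 -0.91825618]
```

View pics/s3.png

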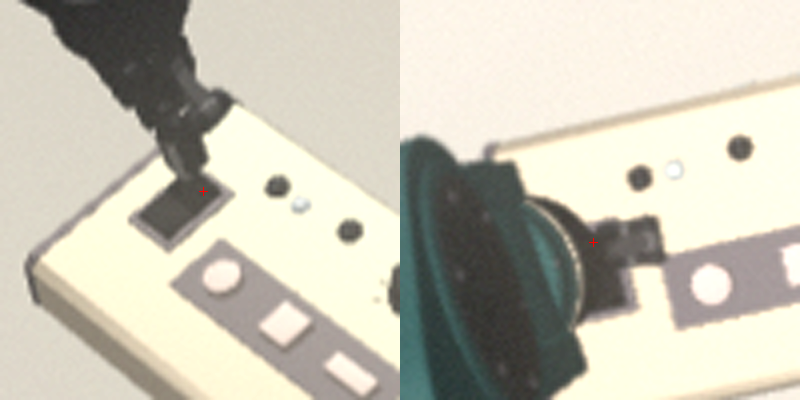

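Call:
{"method": "move_arm", "body": {"commands": [-1,0.1,0,0,0,0,0,-1,0.1,0,0,0,0,0]}}

```text
clock: 3.6
tool_pos: [0.5478, 0.2851, 0.0609]
tool_rot: [0.771, -0.075, 0.625, 0.093]
ft_force: [-0.5, -0.3, -0.1]
width: -0.0003
```

Call:
{"method": "move_arm", "body": {"commands": [-1,0.1,0,0,0,0,0,-1,0.1,0,0,0,0,0]}}

```text
clock: 3.77
tool_pos: [0.548, 0.2852, 0.0599]
tool_rot: [0.771, -0.075, 0.625, 0.093]
ft_force: [0.1, -0.2, -0.3]
width: 0.0
```

Call:
{"method": "move_arm", "body": {"commands": [-1,0.1,0,0,0,0,0,-1,0.1,0,0,0,0,0]}}

```text
clock: 3.93
tool_pos: [0.5482, 0.2852, 0.0589]
tool_rot: [0.771, -0.075, 0.625, 0.093]
ft_force: [0.2, -0.3, -0.1]
width: -0.0
```

Call:
{"method": "move_arm", "body": {"commands": [-1,0.1,0,0,0,0,0,-1,0.1,0,0,0,0,0]}}

```text
clock: 4.1
tool_pos: [0.5484, 0.2853, 0.058]
tool_rot: [0.771, -0.075, 0.625, 0.094]
ft_force: [0.8, -0.4, -0.1]
width: -0.0
```

Call:
{"method": "move_arm", "body": {"commands": [-1,0.1,0,0,0,0,0,-1,0.1,0,0,0,0,0]}}

```text
clock: 4.27
tool_pos: [0.5486, 0.2854, 0.057]
tool_rot: [0.771, -0.075, 0.625, 0.093]
ft_force: [0.2, 0.5, -0.3]
width: -0.0
```

Call:
{"method": "move_arm", "body": {"commands": [-1,0.1,0,0,0,0,0,-1,0.1,0,0,0,0,0]}}

```text
clock: 4.43
tool_pos: [0.5488, 0.2854, 0.056]
tool_rot: [0.771, -0.075, 0.625, 0.093]
ft_force: [-0.1, 0.5, 0.1]
width: -0.0
```

Run:
```python
from h import *;from rig import arm,cams
o=arm.get_obs();x,y=170,95
f=cams.grab_frame('side');p=proj(f,o['tool_pos']);print(p)
c=cv2.resize(f['color'][y:y+75,x:x+70,::-1],None,fx=6,fy=6,interpolation=cv2.INTER_CUBIC);c=cv2.convertScaleAbs(c,alpha=4)
cv2.drawMarker(c,tuple(int(v*6) for v in p-[x,y]),(0,0,255),0,8,1)
f=cams.grab_frame('wrist');w=cv2.convertScaleAbs(cv2.resize(f['color'][170:320,215:345,::-1],None,fx=3,fy=3,interpolation=cv2.INTER_CUBIC),alpha=4)
cv2.imwrite('pics/s4.png',np.hstack([c,w]));print(o['ft_force'])
```

```text
[201.44373657 144.4150623 ]
[-0.06608581  0.51002731  0.0706085 ]
```

View pics/s4.png

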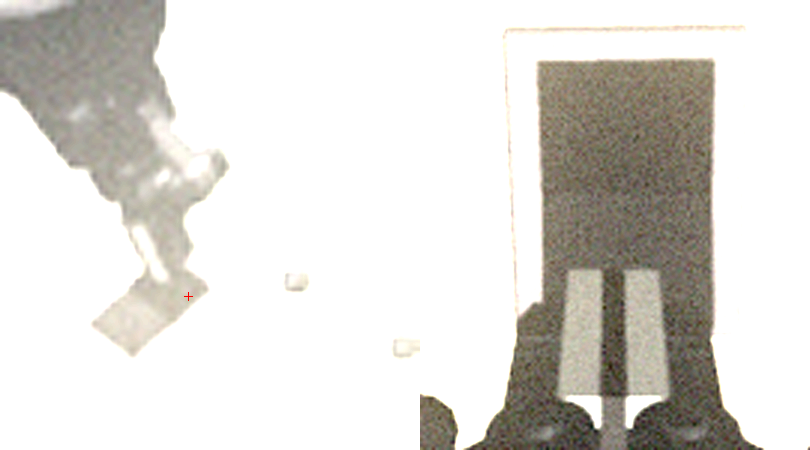

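Call:
{"method": "move_arm", "body": {"commands": [-1,0.1,0,0,0,0,0,-1,0.1,0,0,0,0,0]}}

```text
clock: 4.7
tool_pos: [0.549, 0.2855, 0.055]
tool_rot: [0.771, -0.075, 0.625, 0.093]
ft_force: [-0.1, 0.7, 0.2]
width: 0.0
```

Call:
{"method": "move_arm", "body": {"commands": [-1,0.1,0,0,0,0,0,-1,0.1,0,0,0,0,0]}}

```text
clock: 4.87
tool_pos: [0.5492, 0.2855, 0.0541]
tool_rot: [0.771, -0.075, 0.625, 0.093]
ft_force: [-0.6, -0.5, -0.4]
width: 0.0
```

Call:
{"method": "move_arm", "body": {"commands": [-1,0.1,0,0,0,0,0,-1,0.1,0,0,0,0,0]}}

```text
clock: 5.03
tool_pos: [0.5494, 0.2856, 0.0531]
tool_rot: [0.771, -0.075, 0.625, 0.093]
ft_force: [-0.3, 0.3, -0.1]
width: 0.0002
```

Call:
{"method": "move_arm", "body": {"commands": [-1,0.1,0,0,0,0,0,-1,0.1,0,0,0,0,0]}}

```text
clock: 5.2
tool_pos: [0.5496, 0.2857, 0.0521]
tool_rot: [0.771, -0.075, 0.625, 0.094]
ft_force: [-0.6, -0.4, 0.4]
width: 0.0001
```

```bash
python3 - <<'E'
import pickle
from h import *
o,d=pickle.load(open('f0.pkl','rb'));ow,fw=pickle.load(open('w2.pkl','rb'))
Rt=ori(.2404,.21);tp=np.array([.5488,.2854,.0560])
M=np.linalg.inv(fw['T_tool_cam']);fs=d['side']
print('sidecam',-fs['R'].T@fs['t'])
for s in((196.3,142.2),(199,141)):
  for w in((273,259.3),(286,259.3)):
    g=lambda q:np.r_[proj(fw,q,M[:3,:3],M[:3,3])-w,proj(fs,tp+Rt@q)-s]
    r=least_squares(g,[0,0,0]);print(s,w,(r.x*1000).round(1),r.fun.round(1))
E
python3 go.py mains 5 -5
```

```text
sidecam [ 0.25930964 -0.52706628  0.82248067]
(196.3, 142.2) (273, 259.3) [-23.7  -3.7  -9.7] [-0.  -0.2  0.4 -0.8]
(196.3, 142.2) (286, 259.3) [-17.2   2.4  -6.5] [-0.  -0.2  0.6 -1.1]
(199, 141) (273, 259.3) [-17.8  -3.8  -6.6] [ 0.   0.3 -0.6  1.2]
(199, 141) (286, 259.3) [-10.9   2.5  -3.2] [ 0.   0.2 -0.4  0.9]
5.2 [-0.57 -0.36  0.37]
5 [0.5465 0.2855 0.0663] [-1.45, 0.06, -0.0] [-0.001, -0.001, -0.001]
-5 [0.5485 0.286  0.0565] [-0.45, 0.06, -0.0] [-0.001, -0.001, -0.001]
```

Call:
{"method": "move_arm", "body": {"commands": [-1,0.1,0,0,0,0,0,-1,0.2,0,0,0,0,0,-1,0.2,0,0,0,0,0]}}

```text
clock: 5.45
tool_pos: [0.55, 0.2857, 0.0501]
tool_rot: [0.771, -0.075, 0.625, 0.093]
ft_force: [0.1, 0.3, 0.1]
width: -0.0001
```

Call:
{"method": "move_arm", "body": {"commands": [-1,0.1,0,0,0,0,0,-1,0.2,0,0,0,0,0,-1,0.2,0,0,0,0,0]}}

```text
clock: 5.7
tool_pos: [0.5506, 0.2859, 0.0483]
tool_rot: [0.772, -0.075, 0.625, 0.093]
ft_force: [-0.1, 0.5, 0.3]
width: 0.0001
```

Call:
{"method": "move_arm", "body": {"commands": [-1,0.1,0,0,0,0,0,-1,0.1,0,0,0,0,0]}}

```text
clock: 5.87
tool_pos: [0.5509, 0.286, 0.0474]
tool_rot: [0.772, -0.075, 0.625, 0.094]
ft_force: [0.8, -0.2, 1.2]
width: 0.0004
```

Call:
{"method": "move_arm", "body": {"commands": [-1,0.1,0,0,0,0,0,-1,0.1,0,0,0,0,0]}}

```text
clock: 6.03
tool_pos: [0.5509, 0.286, 0.0463]
tool_rot: [0.771, -0.075, 0.625, 0.094]
ft_force: [1.2, -0.6, 1.9]
width: -0.0002
```

```bash
python3 look.py w5
python3 - <<'E'
import cv2
c=cv2.imread('pics/w5.png')[150:430,250:530];cv2.imwrite('pics/w5c.png',cv2.convertScaleAbs(cv2.resize(c,None,fx=2,fy=2),alpha=4))
E
```

```text
6.0333 [0.55091506 0.28597283 0.04632143] [ 1.18 -0.58  1.89] -0.00018928450872760465
```

View pics/w5c.png

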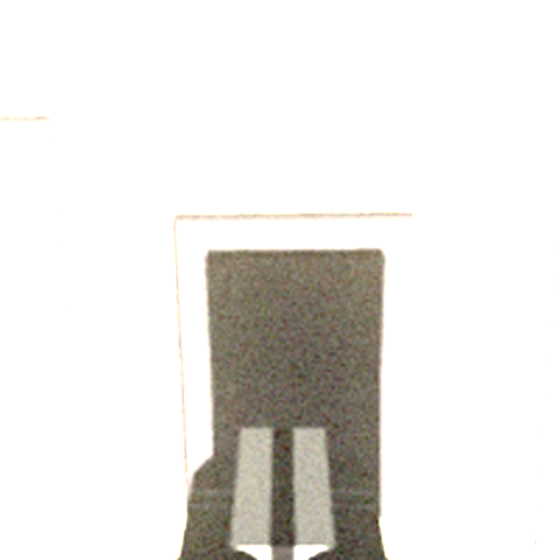

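Call:
{"method": "move_arm", "body": {"commands": [-1,0.1,0,0,0,0,0,-1,0.2,0,0,0,0,0,-1,0.2,0,0,0,0,0]}}

```text
clock: 6.33
tool_pos: [0.5511, 0.286, 0.0442]
tool_rot: [0.771, -0.075, 0.625, 0.093]
ft_force: [0.6, 0.3, 0.4]
width: 0.0001
```

Call:
{"method": "move_arm", "body": {"commands": [-1,0.1,0,0,0,0,0,-1,0.1,0,0,0,0,0]}}

```text
clock: 6.5
tool_pos: [0.5513, 0.2861, 0.0432]
tool_rot: [0.771, -0.075, 0.625, 0.093]
ft_force: [0.4, -0.4, 0.8]
width: -0.0001
```

Call:
{"method": "move_arm", "body": {"commands": [-1,0.1,0,0,0,0,0,-1,0.1,0,0,0,0,0]}}

```text
clock: 6.67
tool_pos: [0.5515, 0.2861, 0.0423]
tool_rot: [0.771, -0.075, 0.625, 0.093]
ft_force: [0.3, -0.0, 0.3]
width: 0.0001
```

Call:
{"method": "move_arm", "body": {"commands": [-1,0.1,0,0,0,0,0,-1,0.1,0,0,0,0,0]}}

```text
clock: 6.83
tool_pos: [0.5518, 0.2862, 0.0418]
tool_rot: [0.771, -0.075, 0.625, 0.094]
ft_force: [-2.4, -1.1, 8.5]
width: 0.0003
```

Call:
{"method": "move_arm", "body": {"commands": [-1,0.1,0,0,0,0,0,-1,0.1,0,0,0,0,0,-1,0.1,0,0,0,0,0]}}

```text
clock: 7.08
tool_pos: [0.5519, 0.2863, 0.0416]
tool_rot: [0.772, -0.075, 0.625, 0.094]
ft_force: [-9.8, -3.6, 20.9]
width: 0.0002
```

Call:
{"method": "move_arm", "body": {"commands": [-1,-1,0,0,0,0,0,-1,-3,0,0,0,0,0,-1,-4,0,0,0,0,0,-1,-4,0,0,0,0,0,-1,-4,0,0,0,0,0]}}

```text
clock: 7.5
tool_pos: [0.5442, 0.2843, 0.0799]
tool_rot: [0.772, -0.075, 0.625, 0.094]
ft_force: [0.2, 1.2, -1.2]
width: -0.0003
```

```bash
python3 look.py w6
python3 - <<'E'
import cv2
c=cv2.imread('pics/w6.png')[:420];cv2.imwrite('pics/w6c.png',cv2.convertScaleAbs(c,alpha=2.5))
E
python3 go.py key -10 -15 -16 -21
```

```text
7.5 [0.54424639 0.28434434 0.07988091] [ 0.15  1.18 -1.16] -0.0002815058955736132
7.55 [-0.48  0.9  -0.84]
-10 [0.5433 0.1623 0.0441] [2.8, -11.83, -3.61] [-0.001, -0.001, -0.001]
-15 [0.5443 0.1626 0.0392] [3.3, -11.83, -3.61] [-0.001, -0.001, -0.001]
-16 [0.5445 0.1626 0.0382] [3.4, -11.83, -3.61] [-0.001, -0.001, -0.001]
-21 [0.5456 0.1629 0.0333] [3.9, -11.83, -3.61] [-0.001, -0.001, -0.001]
```

View pics/w6c.png

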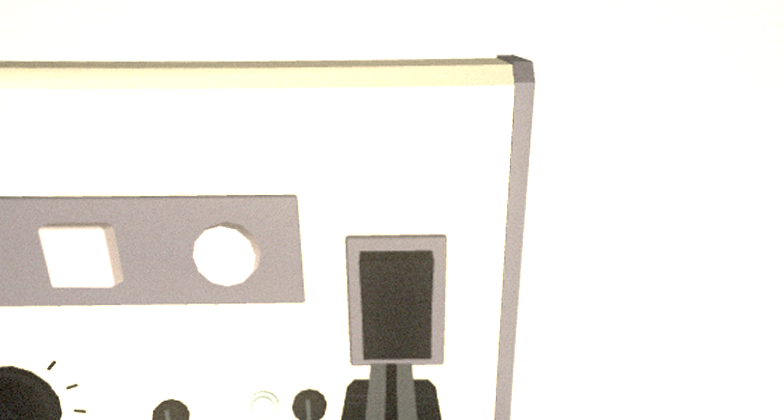

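Call:
{"method": "move_arm", "body": {"commands": [-1,0,-4,-1.2,0,0,0,-1,0,-8,-2.4,0,0,0,-1,0,-11.8,-3.6,0,0,0,-1,0,-11.8,-3.6,0,0,0,-1,1.5,-11.8,-3.6,0,0,0,-1,2.8,-11.8,-3.6,0,0,0,-1,3.1,-11.8,-3.6,0,0,0,-1,3.1,-11.8,-3.6,0,0,0]}}

```text
clock: 8.22
tool_pos: [0.5432, 0.1627, 0.0401]
tool_rot: [0.771, -0.075, 0.626, 0.093]
ft_force: [-1.0, 0.8, 0.3]
width: 0.0
```

```bash
python3 look.py w7;python3 go.py key -16 -21
python3 - <<'E'
import cv2
c=cv2.imread('pics/w7.png')[150:450,200:600];cv2.imwrite('pics/w7c.png',cv2.convertScaleAbs(c,alpha=1.5))
E
```

```text
8.2167 [0.54317592 0.16268112 0.04014928] [-1.05  0.82  0.29] 4.260471656664035e-05
8.2667 [ 0.4  -0.31  0.14]
-16 [0.5445 0.1626 0.0382] [0.29, -0.05, 0.03] [-0.001, -0.002, -0.002]
-21 [0.5456 0.1629 0.0333] [0.79, -0.05, 0.03] [-0.001, -0.002, -0.002]
```

View pics/w7c.png

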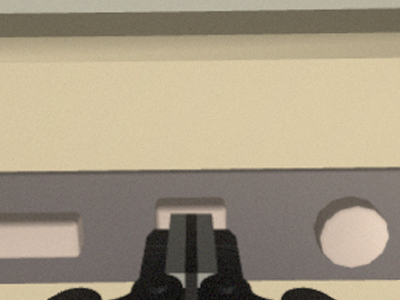

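Call:
{"method": "move_arm", "body": {"commands": [-1,0.2,0,0,0,0,0,-1,0.4,0,0,0,0,0,-1,0.5,0,0,0,0,0,-1,0.5,0,0,0,0,0]}}

```text
clock: 8.6
tool_pos: [0.5453, 0.1633, 0.037]
tool_rot: [0.772, -0.075, 0.625, 0.094]
ft_force: [0.3, 0.7, 1.7]
width: -0.0003
```

Call:
{"method": "move_arm", "body": {"commands": [-1,0.1,0,0,0,0,0,-1,0.2,0,0,0,0,0,-1,0.2,0,0,0,0,0]}}

```text
clock: 8.85
tool_pos: [0.5457, 0.1633, 0.0349]
tool_rot: [0.772, -0.075, 0.625, 0.094]
ft_force: [0.1, 1.2, 2.1]
width: 0.0002
```

Call:
{"method": "move_arm", "body": {"commands": [-1,0.1,0,0,0,0,0,-1,0.1,0,0,0,0,0]}}

```text
clock: 9.02
tool_pos: [0.5459, 0.1633, 0.0339]
tool_rot: [0.772, -0.075, 0.625, 0.094]
ft_force: [0.6, 1.8, 3.2]
width: -0.0
```

Call:
{"method": "move_arm", "body": {"commands": [-1,0.1,0,0,0,0,0,-1,0.1,0,0,0,0,0]}}

```text
clock: 9.18
tool_pos: [0.546, 0.1633, 0.0331]
tool_rot: [0.772, -0.075, 0.625, 0.094]
ft_force: [-3.0, 0.5, 9.9]
width: 0.0001
```

Call:
{"method": "move_arm", "body": {"commands": [-1,0.1,0,0,0,0,0,-1,0.1,0,0,0,0,0,-1,0.1,0,0,0,0,0]}}

```text
clock: 9.43
tool_pos: [0.5462, 0.1634, 0.0328]
tool_rot: [0.772, -0.075, 0.625, 0.094]
ft_force: [-8.4, -0.6, 20.7]
width: 0.0001
```

Call:
{"method": "move_arm", "body": {"commands": [-1,-1,0,0,0,0,0,-1,-4,0,0,0,0,0,-1,-8,0,0,0,0,0,-1,-11,0,0,0,0,0,-1,-11,0,0,0,0,0,-1,-11,0,0,0,0,0]}}

```text
clock: 9.93
tool_pos: [0.5244, 0.1577, 0.141]
tool_rot: [0.772, -0.075, 0.624, 0.093]
ft_force: [0.3, 0.1, -0.9]
width: -0.0002
```

```bash
python3 go.py light 90 20 0
```

```text
9.9333 [ 0.25  0.06 -0.88]
90 [ 0.5295 -0.1643  0.1192] [0.6, -31.4, -7.45] [0.438, 0.12, -0.068]
20 [ 0.5357 -0.1656  0.0494] [7.53, -31.68, -8.36] [0.438, 0.12, -0.068]
0 [ 0.5374 -0.1659  0.0295] [9.52, -31.75, -8.62] [0.438, 0.12, -0.068]
```

Call:
{"method": "move_arm", "body": {"commands": [-1,0.6,-31.4,-7.5,0.438,0.12,-0.068,-1,0.6,-31.4,-7.5,0.438,0.12,-0.068,-1,0.6,-31.4,-7.5,0.438,0.12,-0.068,-1,0.6,-31.4,-7.5,0.438,0.12,-0.068,-1,0.6,-31.4,-7.5,0.438,0.12,-0.068,-1,0.6,-31.4,-7.5,0.438,0.12,-0.068,-1,0.6,-31.4,-7.5,0.438,0.12,-0.068,-1,0.6,-31.4,-7.5,0.438,0.12,-0.068,-1,0.6,-31.4,-7.5,0.438,0.12,-0.068,-1,0.6,-31.4,-7.5,0.438,0.12,-0.068,-1,0.6,-31.4,-7.5,0.438,0.12,-0.068,-1,0.6,-31.4,-7.5,0.438,0.12,-0.068,-1,7.5,-31.7,-8.4,0.438,0.12,-0.068,-1,7.5,-31.7,-8.4,0.438,0.12,-0.068,-1,7.5,-31.7,-8.4,0.438,0.12,-0.068,-1,7.5,-31.7,-8.4,0.438,0.12,-0.068]}}

```text
clock: 11.27
tool_pos: [0.5338, -0.1645, 0.0478]
tool_rot: [0.733, 0.068, 0.673, -0.074]
ft_force: [0.5, 0.1, 0.8]
width: 0.0002
```

```bash
python3 go.py light -10 -20;python3 look.py w8 .5367,-.1658,.0385 .5569,-.17,.0363
```

```text
11.2667 [0.47 0.13 0.76]
-10 [ 0.5383 -0.1661  0.0196] [2.85, -0.07, 0.24] [0.001, -0.006, 0.0]
-20 [ 0.5392 -0.1663  0.0096] [3.85, -0.07, 0.24] [0.001, -0.006, 0.0]
11.2667 [ 0.53376832 -0.16447843  0.04776916] [0.47 0.13 0.76] 0.0002462995256931631
[ 0.5367 -0.1658  0.0385] [279.6 251.4]
[ 0.5569 -0.17    0.0363] [279.4 280.3]
```

View pics/w8.png

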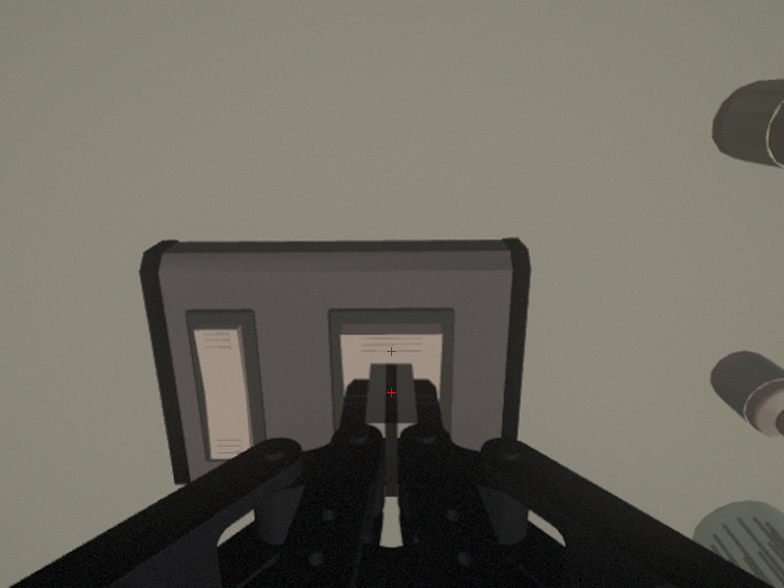

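Call:
{"method": "move_arm", "body": {"commands": [-1,1,-0.1,0.2,0,0,0,-1,2,-0.1,0.2,0,0,0,-1,2.8,-0.1,0.2,0,0,0,-1,3.2,-0.1,0.2,0,0,0,-1,3.4,-0.1,0.2,0,0,0,-1,3.4,-0.1,0.2,0,0,0]}}

```text
clock: 11.82
tool_pos: [0.5389, -0.1678, 0.014]
tool_rot: [0.733, 0.068, 0.672, -0.075]
ft_force: [0.8, 0.3, -0.6]
width: -0.0001
```

Call:
{"method": "move_arm", "body": {"commands": [-1,0.1,0,0,0,0,0,-1,0.2,0,0,0,0,0,-1,0.2,0,0,0,0,0]}}

```text
clock: 12.07
tool_pos: [0.5394, -0.168, 0.0126]
tool_rot: [0.733, 0.068, 0.672, -0.075]
ft_force: [0.6, -0.1, 0.6]
width: 0.0005
```

Call:
{"method": "move_arm", "body": {"commands": [-1,0.1,0,0,0,0,0,-1,0.1,0,0,0,0,0]}}

```text
clock: 12.23
tool_pos: [0.5395, -0.168, 0.0115]
tool_rot: [0.733, 0.068, 0.672, -0.075]
ft_force: [-0.4, -0.0, 0.7]
width: 0.0003
```

Call:
{"method": "move_arm", "body": {"commands": [-1,0.1,0,0,0,0,0,-1,0.1,0,0,0,0,0]}}

```text
clock: 12.4
tool_pos: [0.5395, -0.168, 0.0104]
tool_rot: [0.733, 0.068, 0.672, -0.075]
ft_force: [-0.8, -0.4, 1.3]
width: -0.0003
```

Call:
{"method": "move_arm", "body": {"commands": [-1,0.1,0,0,0,0,0,-1,0.1,0,0,0,0,0]}}

```text
clock: 12.57
tool_pos: [0.5396, -0.168, 0.0097]
tool_rot: [0.733, 0.068, 0.672, -0.075]
ft_force: [-1.9, 0.3, 6.1]
width: -0.0001
```

Call:
{"method": "move_arm", "body": {"commands": [-1,0.05,0,0,0,0,0,-1,0.05,0,0,0,0,0]}}

```text
clock: 12.73
tool_pos: [0.5397, -0.168, 0.0096]
tool_rot: [0.734, 0.068, 0.672, -0.075]
ft_force: [-5.1, 1.9, 13.1]
width: -0.0002
```

Call:
{"method": "move_arm", "body": {"commands": [-1,0.05,0,0,0,0,0,-1,0.05,0,0,0,0,0]}}

```text
clock: 12.9
tool_pos: [0.5397, -0.1681, 0.0095]
tool_rot: [0.734, 0.068, 0.672, -0.075]
ft_force: [-8.6, 2.9, 20.0]
width: -0.0001
```

Call:
{"method": "move_arm", "body": {"commands": [-1,-1,0,0,0,0,0,-1,-4,0,0,0,0,0,-1,-8,0,0,0,0,0,-1,-12,0,0,0,0,0,-1,-12,0,0,0,0,0,-1,-12,0,-6,0,0,0,-1,-12,0,-6,0,0,0,-1,-12,0,-6,0,0,0]}}

```text
clock: 13.57
tool_pos: [0.4677, -0.1525, 0.1228]
tool_rot: [0.733, 0.068, 0.673, -0.075]
ft_force: [1.1, -0.2, 0.4]
width: -0.0001
```

Run:
```python
import pickle
from h import *;from rig import arm,cams
o,d=pickle.load(open('f0.pkl','rb'));T=[]
oo=arm.get_obs();print(oo['clock'],oo['tool_pos'],oo['ft_force'])
S_=cams.grab_frame('side');f=cams.grab_frame('wrist')
for im,x,y,s in((d['side']['color'],262,250,3),(S_['color'],262,250,3),(S_['color'],152,110,2.8)):
    h=int(300/s);w=int(260/s)
    T.append(cv2.convertScaleAbs(cv2.resize(im[y:y+h,x:x+w,::-1],(260,300),interpolation=cv2.INTER_CUBIC),alpha=1.35))
b=np.zeros((290,780,3),np.uint8);w=cv2.resize(f['color'][:,:,::-1],(387,290));b[:,:387]=w
t=cams.grab_frame('top')['color'];b[:,390:777]=cv2.resize(t[:,:,::-1],(387,290))
cv2.imwrite('pics/end.png',np.vstack([np.hstack(T),b]))
df=cv2.absdiff(S_['color'],d['side']['color']).max(2);n,_,st,_=cv2.connectedComponentsWithStats((cv2.medianBlur(df,5)>22).astype('uint8'));print(st[1:][st[1:,4]>12])
```

```text
13.5667 [ 0.46765156 -0.15247271  0.12275575] [ 1.05808855 -0.15115985  0.40216774]
[[     0      0    492    420 142701]
 [     0     59      5      4     17]
 [   424    257    136    159  10637]
 [   290    272     35     30    613]
 [     0    289      9     19     75]
 [   306    309     33     18    287]
 [    59    375      5      9     28]]
```

View pics/end.png

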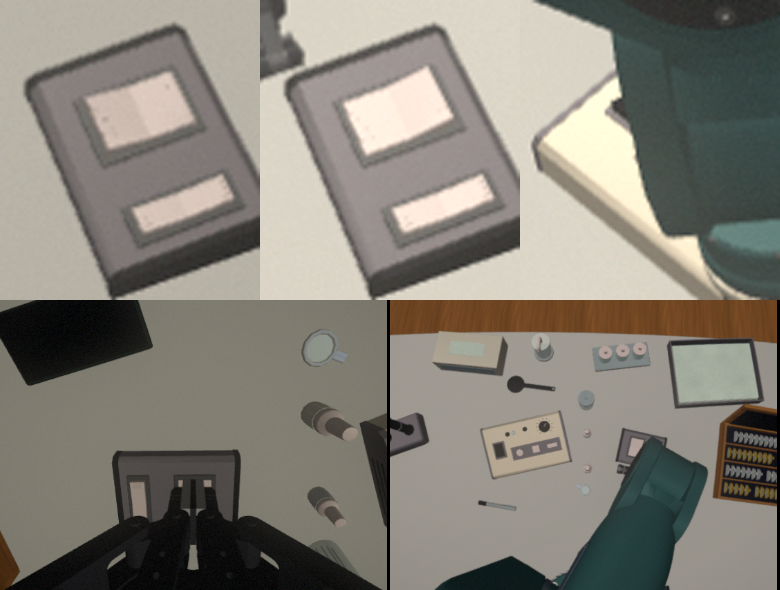

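Run:
```python
import pickle
from h import *;from rig import cams,hand_in
o,d=pickle.load(open('f0.pkl','rb'));s=cams.grab_frame('side')['color'];t=cams.grab_frame('top')['color']
g=lambda im:cv2.Canny(cv2.GaussianBlur(cv2.cvtColor(im,7),(0,0),1),30,80).astype(float)
for n,b,(x0,x1,y0,y1) in(('switch',s,(264,364,250,352)),('phone',s,(185,275,340,418)),('unit',t,(125,270,155,262)),('bottles',t,(272,296,180,290)),('torch',t,(120,190,285,310))):
    a=d['side' if b is s else 'top']['color']
    print(n,cv2.phaseCorrelate(g(a[y0:y1,x0:x1]),g(b[y0:y1,x0:x1])))
print(hand_in())
```

```text
switch ((-0.2109978363696925, -0.026780248548320174), 0.5840039745461006)
phone ((-0.009328980909884876, 0.03596351845920509), 0.9705637061272095)
unit ((-0.002424406922102662, 0.00772071935904961), 0.9799119943697865)
bottles ((0.14576311418907117, -0.02858707101272273), 0.9138162084944611)
torch ((0.05725742119390986, 0.4259004268030022), 0.9982027348154199)
the job is handed in; nothing more can be done
None
```

I pressed all three controls in the order asked with the fingers closed, then handed the job in at about 13.7 s on the robot's clock. Nothing reported a verdict.

- **Mains rocker:** I pressed its raised half until it hit its stop at about 21–23 N. A close picture afterwards showed the other half standing proud.
- **Square key:** I pressed it about 4–5 mm to its stop at about 21 N, then let go. I did not look at it close up after release, so its return is inferred from lifting clear.
- **Ceiling-light paddle:** I pressed its raised half to its stop at about 20 N. In the side view its shading had changed to the pressed state.
- **Other things:** Before handing in I compared pictures from start and end. The desk switch, phone, power unit, bottles and torch all matched to within half a pixel (about 1 mm). The other loose items I only checked by eye in the last top picture. No arm contact was felt apart from the three presses, and the arm was clear at the end.

**Disagreement found:** the visible end of the closed fingers was about 25 mm behind the TCP position given in the task. On the rocker I therefore went down slowly until the force rose, and used that offset for the other two presses.

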